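Close the mould press and set its pressure cap

ROBOT

A 7-joint arm with a two-finger parallel gripper is mounted at the origin on the work surface. World frame = base frame: x ahead of the robot, y to its left, z up, the work surface at z = 0. Lengths are in mm, angles in rad, forces in N, time in s.
With the tool pointing down it reaches from about 400 to 750 mm from the base axis. Payload 19.5 kg.
Tool frame: the origin (TCP) lies at the very end of the fingers, on their centre line; the grasp point (between the pads) lies 19 mm behind it; z points along the fingers, y is the line along which they close (so a half turn about z gives the same grasp; the last joint's range is limited). The gripper opens to 85 mm and grips with 20 to 120 N. Pads are 22 mm wide; open, the fingers measure 114 mm over their backs; the gripper's body (76 mm by 85 mm) begins 54 mm behind the grasp point. The pads swing forward as they close: fully open they stand 13 mm farther back than shut.
Start: joints at [1.274, 0.707, -0.028, 1.485, 0.022, 0.951, -0.075], TCP at [144.924, -556.41, 231.268] pointing down, gripper open.
Joint ranges: [-2.71, 2.71], [-0.32, 2.16], [-1.57, 1.52], [0, 2.45], [-1.46, 4.6], [0, 2.02], [-2.83, 2.83]. Speed limits (rad/s): [1.89, 1.89, 2.57, 2.57, 3.01, 3.01, 3.01].

INTERFACE

Orientations are given as a unit quaternion [x, y, z, w].
In Python, from bench import arm gives the robot as it stands.
- The arm moves only by the tool servo_tool, never from a script. Its argument "increments" is a list of rows, each a list of 5 numbers: the shift along the world's x, y, z in mm, then the turn about the world's z in rad, then the opening, from -1 (shut) to 1 (fully open). In form: [[dx, dy, dz, twist, hand], ...]. A call has 1 to 12 rows; each row is the pose to reach, as a shift and turn from the pose commanded when the call began; what a row does not reach only later rows make up. A row lasts 1/12 s, in which the tool goes at most 41.7 mm and 7.16 degrees, less where a joint would pass 70% of its speed; a pose out of reach is approached as far as the arm can. A call with a gripper value outside its range is refused whole. The fingers move at their own pace and stop on an object; "newtons" is the grip in N (left out, the last holds). Time passes only in rows, so rows that repeat a pose let the fingers close. It gives the time, the measured TCP pose, the force, the opening and the grip force at its end, in the units of the state.
- arm.observe(): the state, without advancing time (a new reading comes with each control period).
- arm.capture(name): name is "side" or "top"; returns the picture (480x640x3 uint8, red, green, blue); there is no depth.
- arm.camera_params(name): a dict with "fx", "fy", "cx", "cy" (pixels), "rvec" (rotation vector, rad) and "tvec" (3), from world to camera coordinates, as OpenCV has them. Camera axes: x right, y down, z forward; pixel columns grow to the right and rows downward; lengths in mm; the calibration is good to about 2 mm. A picture is of the moment at which its call begins. camera_params takes no time and is no camera call.
- arm.hand_in(): hands the job in; it is judged then, once.
The state is a dict: "t": time; "joint_positions": joint angles; "joint_vel": joint speeds; "tau": joint torques, N m; "tool_pos": TCP position; "tcp_rot": TCP orientation; "force": force on the tool from outside, world axes, zero at the start; "wrist_torque": the same for the moment, N m; "opening": opening from 0.0 (shut) to 1.0 (fully open); "grip_force": force on a finger pad.
Only numpy, scipy, OpenCV 4.12 (cv2) and the standard library are available. Lean on these libraries where they do the work, as an engineer would, in place of code of your own. Each camera call takes 0.05 s, during which the arm holds its last target. There are 200 camera calls.

TASK

Take the press's flat lid by its loop handle and flip it right over so that it lies shut on the mould box with the knurled cap on top. Then screw the cap down clockwise until it bottoms out, back it off a quarter turn so that the resin can vent, and finish while still gripping the cap there, with the lid shut. Leave the pots and tools standing around the press alone.

Things in the scene. Friction and masses are not known exactly. Their poses are not given: they have to be found in the camera images.
- press: Mould press, fixed to the table: plywood board 160 (x) x 290 (y) x 12 mm. On its -y half an aluminium box with a grey mould, 130 x 100 mm, rim 70 mm above the table, from y = -100 to 0 mm; on its +y half two 84 mm posts (x = +-52, y = 85 mm) stand under the open lid. Origin: centre of the board's underside on the table; z up. Yaw varies by half a radian either way.
- lid_hinge (a point): Middle of the lid's hinge line, which runs along the press's x, 76 mm above the table, at x = y = 0 in the press's frame; axes as the press's.
- lid (a joint): Lid angle (rad): 0 = shut, level on the box (towards the press's -y); pi/2 = upright; 2.95 = fully open, leaning out over the posts on the +y side. Starts 2.6 to 2.9. Stiff hinge: it stays where it is left; moving it takes up to about 4 N at the handle. The lid is an aluminium plate 130 x 98 x 8 mm, its mid-plane through the hinge line.
- lid_handle (a point): Middle of the lid's loop handle: a round steel bar, 10 mm diameter, 100 mm long, parallel to the hinge and 140 mm from it, in the plate's plane. Clear gap of 35 mm from bar to plate edge (and, when shut, to the box). Pinched from above, it can turn in the fingers while carried over in an arc with the tool pointing down. x along the bar, z normal to the lid's outer (cap) face.
- cap (a joint): How far the cap is screwed back from its bottom (rad): 0 = bottomed out on its collar (hard stop); grows as it is turned anticlockwise seen from above on the shut lid. Starts 2.0 to 3.8; a quarter turn is 1.57. Right-hand thread, 3 mm per turn, friction 0.06 N m.
- cap_grip (a point): Centre (mid height, on the axis) of the knurled steel cap, 38 mm diameter, 24 mm high, with a low 3 mm rib across its top. It sits on the lid's outer face, 50 mm from the hinge: hanging beneath the open lid, on top of the shut one. Shut and bottomed, this point is 106 mm above the table, 26 mm above the plate; below the cap is a 30 mm wide, 10 mm high collar. z: cap axis; x: along rib.
- jar_a: Bystander, leave alone: small closed paint jar, clear, 42 mm diameter, 62 mm high, standing beside the box end of the press (its +x side). Origin: centre of its underside.
- jar_b: Bystander, leave alone: small closed glass paint jar, 42 mm diameter, 62 mm high, beside the post end of the press (its +x side). Origin: centre of its underside.
- thinner: Bystander, leave alone: brown bottle, 60 mm diameter, 130 mm high, standing ahead and to the left of the robot. Origin: centre of its underside.
- tin: Bystander, leave alone: steel can, 66 mm diameter, 80 mm high, standing to the right of the robot. Origin: centre of its underside.
- brush: Bystander, leave alone: brush lying at the left. Origin: centre of its underside.
- driver: Bystander, leave alone: screwdriver lying at the right. Origin: centre of its underside.
- casting: Bystander, leave alone: grey cast part 50 x 35 x 23 mm, lying just before the press (its -x side). Origin: centre of its underside.
- cap_lift: The cap with the threaded sleeve inside it, as one solid (moves up and down with the thread, does not show the turn). Origin: on the cap's axis, at its underside.

How it is judged:
By the outcome, as a careful person would: the job done as asked, in the order asked, and still so for the second after the job is handed in, while the arm keeps its last pose, push and grip.
It also fails if it takes over 59 s, if anything falls off the work surface, if the arm or the gripper's body presses on something with over 40 N, if the wrist force passes 120 N, or if a joint passes its speed limit or range.

## Working session

There is one attempt and no reset: what is moved stays moved. The work goes in short steps, Python scripts to look and compute and a tool call to move; the robot and the scene stay as the last step left them, time stands still between calls to the robot, and variables do not carry over. Pictures are saved under pics/ and viewed, at most 10 in all, crops included, and the job is handed in when it is done.

Besides the shell and the picture viewer there is one more tool, called after "Request:" by a JSON object that holds its "method" and its "body", one argument or row to a line. servo_tool: Moves the arm, as the interface text tells. Its arguments: {"type":"object","properties":{"increments":{"type":"array","items":{"type":"array","items":{"type":"number"}}},"newtons":{"type":"number"}},"required":["increments"]}

```bash
mkdir -p pics; cat > h.py <<'E'
import numpy as np, cv2
from bench import arm
def cam(n):
    p=arm.camera_params(n);K=np.array([[p['fx'],0,p['cx']],[0,p['fy'],p['cy']],[0,0,1.]])
    return K,np.array(p['rvec'],float),np.array(p['tvec'],float)
def ray(n,uv):
    K,r,t=cam(n);R=cv2.Rodrigues(r)[0];d=R.T@np.linalg.inv(K)@np.array([*uv,1.]);return -R.T@t,d
def onz(n,uv,z):
    o,d=ray(n,uv);return o+d*(z-o[2])/d[2]
def proj(n,P):
    K,r,t=cam(n);return cv2.projectPoints(np.array(P,float).reshape(-1,1,3),r,t,K,None)[0][:,0]
def tri(uv1,uv2,a='top',b='side'):
    o1,d1=ray(a,uv1);o2,d2=ray(b,uv2);d1/=np.linalg.norm(d1);d2/=np.linalg.norm(d2)
    s=np.linalg.lstsq(np.c_[d1,-d2],o2-o1,rcond=None)[0];p,q=o1+s[0]*d1,o2+s[1]*d2
    return (p+q)/2,np.linalg.norm(p-q)
def snap(n,f):
    i=arm.capture(n);cv2.imwrite('pics/'+f,cv2.cvtColor(i,cv2.COLOR_RGB2BGR));return i
E
python3 -c "
from h import *
snap('top','t0.png');snap('side','s0.png')
for n in('top','side'):print(n,ray(n,(320,240)),cam(n)[0][0,0])
print(arm.observe())"
```

```text
top (array([4.15836820e+02, 4.03863053e-01, 1.05080172e+03]), array([ 0.17680654, -0.0077207 , -0.98422621])) 476.26259797119314
side (array([ 402.20451279, -867.29695769,  901.94732941]), array([ 0.13474834,  0.72400686, -0.67671804])) 591.6022480299841
{'t': 0.1, 'joint_positions': array([ 1.27432661,  0.7070262 , -0.0275817 ,  1.48492583,  0.02202332,
        0.95087767, -0.07550935]), 'joint_vel': array([-1.58366298e-05, -1.55955256e-03, -2.46907638e-04,  3.74262512e-04,
       -6.67618270e-05,  3.55848418e-04, -4.78785714e-04]), 'tau': array([ 2.81594228e-03, -8.84293127e+01,  1.23715986e+00, -2.36456501e+01,
        1.70553569e-02,  5.01842049e-03, -6.96696725e-05]), 'tool_pos': array([ 144.83727695, -556.23512715,  230.88911424]), 'tcp_rot': array([ 9.91898921e-01,  1.27028785e-01, -9.30602158e-05, -4.57828634e-04]), 'force': array([-0.5666552 , -0.21425879,  0.44448282]), 'wrist_torque': array([0.01007332, 0.02527777, 0.03312467]), 'grip_force': 0.0, 'opening': 0.9972004087573412}
```

View pics/t0.png

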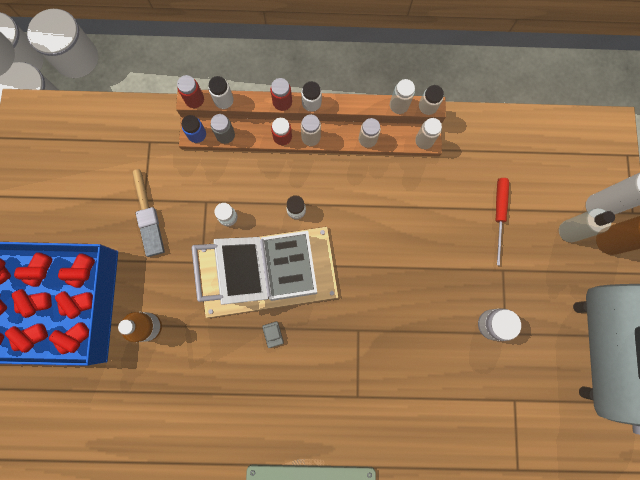

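View pics/s0.png

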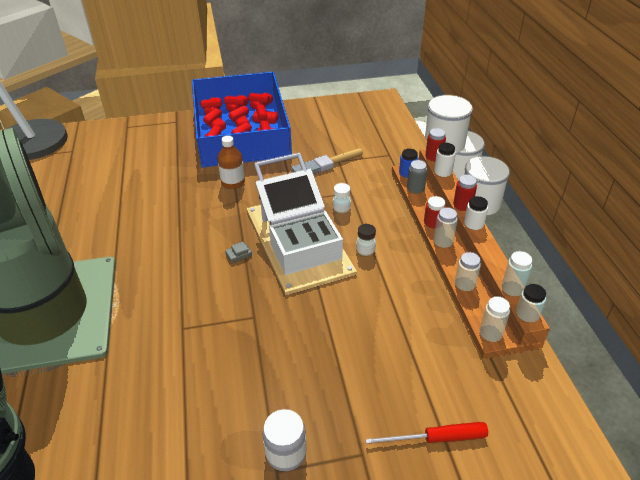

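The top view shows the press at about (265,270): box to the right, lid leaning open to the left, and handle bar near (197,272). Jars sit above it at (225,213) and (296,207). In the side view the handle is at about (280,163) and the box rim near (305,235). I'll crop both for exact pixels.

```bash
python3 -c "
import cv2,numpy as np
t=cv2.imread('pics/t0.png')[215:330,185:345];s=cv2.imread('pics/s0.png')[145:295,235:365]
t=cv2.resize(t,None,fx=2.5*1,fy=2.5,interpolation=cv2.INTER_CUBIC);s=cv2.resize(s,None,fx=3,fy=3,interpolation=cv2.INTER_CUBIC)
c=np.zeros((450,800,3),np.uint8);c[:t.shape[0],:400]=t;c[:450,405:405+390]=s
cv2.imwrite('pics/c0.png',c)"
```

```text
(no output)
```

View pics/c0.png

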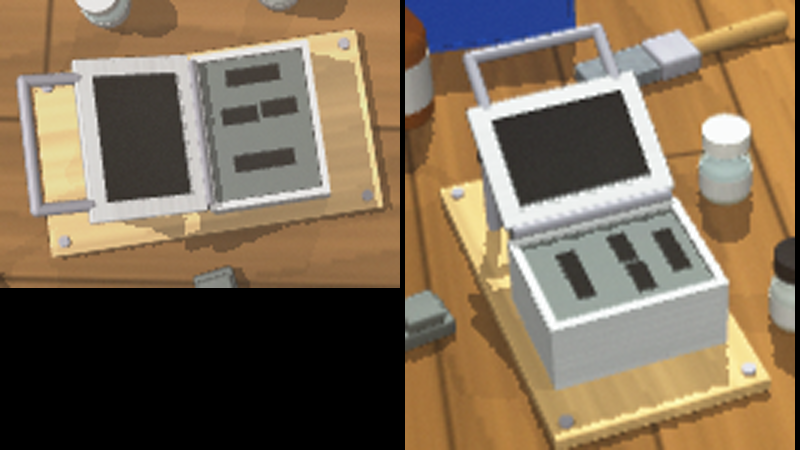

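The crops show the bar ends (top crop (22,78) and (36,211), side crop (602,31) and (470,58)), the box's far rim corners (top crop (306,42) and (329,192)), and the board corners (360,31), (385,206) and (53,256).

```bash
python3 -c "
from h import *
np.set_printoptions(precision=1,suppress=True)
T=lambda p:(p[0]/2.5+185-.3,p[1]/2.5+215-.3); S=lambda p:((p[0]-405)/3+235-.33,p[1]/3+145-.33)
a,ea=tri(T((22,78)),S((602,31)));b,eb=tri(T((36,211)),S((470,58)))
print('bar',a,ea,b,eb,np.linalg.norm(a-b))
rim=[onz('top',T(p),70) for p in((306,42),(329,192))];print('rim top',rim,np.linalg.norm(rim[0]-rim[1]))
rs=[onz('side',S(p),70) for p in((727,285),(556,327))];print('rim side',rs,np.linalg.norm(rs[0]-rs[1]))
B=[onz('top',T(p),12) for p in((360,31),(385,206),(53,256))];print('board',B,np.linalg.norm(B[0]-B[1]),np.linalg.norm(B[1]-B[2]))
c=(B[0]+B[2])/2;v=B[1]-B[2];print('centre',c,'yaw',np.arctan2(v[1],v[0])+np.pi/2)
m=(a+b)/2;w=a-b;print('mid',m,'yaw',np.arctan2(w[1],w[0]))
r=(rim[0]-rim[1]);y=np.arctan2(r[1],r[0]);print('rimyaw',y, 'hinge from rim',sum(rim)/2+100*np.array([-np.sin(y),np.cos(y),0]))
for q in rs:pass
"
```

```text
bar [563.8 237.6 138.4] 3.811961108269135 [461.8 219.1 141.5] 4.070408216433476 103.65348450644008
rim top [array([609.4,  20.2,  70. ]), array([484.4,  -2.2,  70. ])] 126.99665500998357
rim side [array([612.8,  14.3,  70. ]), array([490.5,  -2.8,  70. ])] 123.49861139003336
board [array([632.1, -26.4,  12. ]), array([477.6, -51.3,  12. ]), array([428. , 233.2,  12. ])] 156.56836382411998 288.7901691242849
centre [530.1 103.4  12. ] yaw 0.1723886393406091
mid [512.8 228.4 140. ] yaw 0.17891417458283332
rimyaw 0.17749323140309478 hinge from rim [529.3 107.4  70. ]
```

Bar radius comes out at 141 mm, rim and board match the given sizes, and yaw is about 0.175, so the measurements hold. Hinge is about (530,104,76), lid angle about 2.67, bar middle about (511,228,140). I'll move out around the base first.

Request:
{"method": "servo_tool", "body": {
  "increments": [
    [30, 23, 0, 0, 0],
    [60, 46, 0, -0.02, 0],
    [90, 70, 0, -0.04, 0],
    [120, 93, 0, -0.06, 0],
    [150, 116, 0, -0.08, 0],
    [180, 139, 0, -0.08, 0],
    [210, 162, 0, -0.08, 0],
    [240, 186, 0, -0.08, 0],
    [270, 209, 0, -0.08, 0],
    [300, 232, 0, -0.08, 0],
    [335, 256, 0, -0.08, 0],
    [335, 256, 0, -0.08, 0]
  ],
  "newtons": 30
}}

```text
t: 1.1
tool_pos: [485.7, -294.2, 230.6]
tcp_rot: [0.996, 0.091, 0.001, -0.002]
force: [0.1, 1.3, -0.7]
opening: 0.505
grip_force: 0.0
```

```bash
python3 -c "
from h import *
o=arm.observe();print(o['joint_positions'],o['tool_pos'],o['tcp_rot'],o['opening'])"
```

```text
[ 0.45943976  0.69806649  0.06091182  1.51449673 -0.05388683  0.9304587
 -0.84924958] [ 485.68873871 -294.16064601  230.58756591] [ 0.99580507  0.09147737  0.00121927 -0.00163052] 0.5045476166368471
```

Request:
{"method": "servo_tool", "body": {
  "increments": [
    [3, 40, 0, 0, 0],
    [6, 80, 0, 0, 0],
    [9, 120, 0, 0, 0],
    [12, 160, 0, 0, 0],
    [15, 200, 0, 0, 0],
    [18, 240, 0, 0, 0],
    [20, 280, 0, 0, 0],
    [22, 320, 0, 0, 0],
    [24, 360, 0, 0, 0],
    [26, 400, 0, 0, 0],
    [28, 440, 0, 0, 0],
    [30, 480, 0, 0, 0]
  ]
}}

```text
t: 2.1
tool_pos: [509.5, 181.6, 231.2]
tcp_rot: [0.996, 0.087, -0.0, -0.0]
force: [0.7, -0.2, -0.1]
opening: 0.496
grip_force: 0.0
```

Request:
{"method": "servo_tool", "body": {
  "increments": [
    [1, 30, -15, 0, 0],
    [1, 48, -30, 0, 0],
    [1, 48, -30, 0, 0],
    [1, 48, -30, 0, 0]
  ]
}}

```text
t: 2.43
tool_pos: [510.4, 227.9, 200.4]
tcp_rot: [0.996, 0.088, -0.001, 0.0]
force: [0.5, -0.8, 0.5]
opening: 0.498
grip_force: 0.0
```

```bash
python3 -c "
from h import *
o=arm.observe();print(o['joint_positions'],o['tool_pos'],o['tcp_rot'],o['opening'])
t=snap('top','t1.png');s=snap('side','s1.png')
t=cv2.resize(cv2.imread('pics/t1.png')[200:330,150:310],None,fx=2.5,fy=2.5);s=cv2.resize(cv2.imread('pics/s1.png')[60:260,220:353],None,fx=3,fy=3)
c=np.zeros((600,800,3),np.uint8);c[:t.shape[0],:400]=t;c[:,401:800]=s;cv2.imwrite('pics/c1.png',c)"
```

```text
[-0.55489225  0.7275574   0.15065067  1.58932509 -0.1347282   0.83663597
 -1.74582996] [510.40236035 227.92585538 200.44638383] [ 9.96119703e-01  8.80044477e-02 -7.97062146e-04  3.43821386e-04] 0.4983482697072238
```

View pics/c1.png

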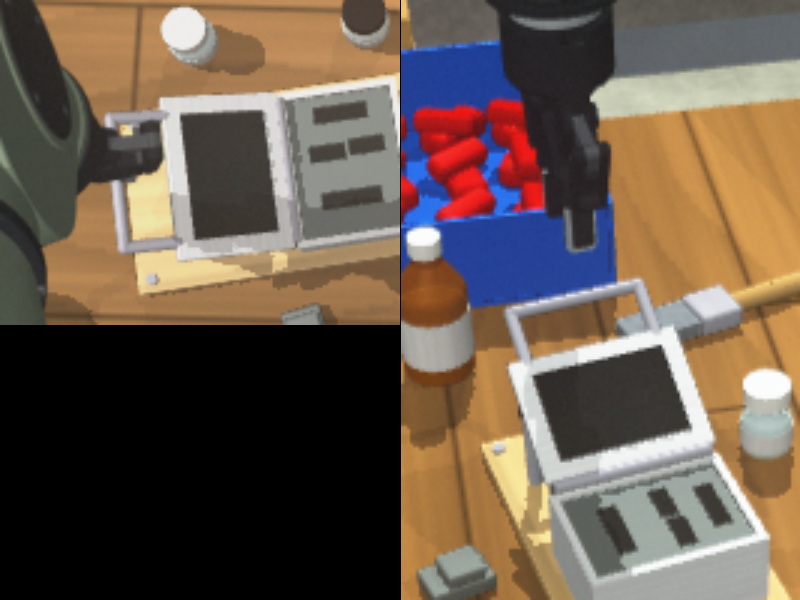

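The gripper stands over the middle of the bar, clear of the jars and the bottle. Next: lower and close.

Request:
{"method": "servo_tool", "body": {
  "increments": [
    [0, 0, -20, 0, 0],
    [0, 0, -40, 0, 0],
    [0, 0, -55, 0, 0],
    [0, 0, -65, 0, 0],
    [0, 0, -73, 0, 0],
    [0, 0, -79, 0, 0],
    [0, 0, -79, 0, 0],
    [0, 0, -79, 0, -0.5],
    [0, 0, -79, 0, -1],
    [0, 0, -79, 0, -1],
    [0, 0, -79, 0, -1],
    [0, 0, -79, 0, -1]
  ],
  "newtons": 30
}}

```text
t: 3.53
tool_pos: [511.2, 227.8, 122.7]
tcp_rot: [0.996, 0.087, 0.0, -0.0]
force: [1.0, 0.9, 1.0]
opening: 0.105
grip_force: 29.2
```

Request:
{"method": "servo_tool", "body": {
  "increments": [
    [0, 0, 0, 0, -1],
    [0, 0, 0, 0, -1],
    [0, 0, 0, 0, -1],
    [0, 0, 0, 0, -1]
  ]
}}

```text
t: 3.87
tool_pos: [511.1, 227.9, 122.4]
tcp_rot: [0.996, 0.087, 0.0, -0.0]
force: [2.6, 3.5, 2.5]
opening: 0.103
grip_force: 29.3
```

Gripped: opening is about 9 mm with 29 N. Next I'll get the arc offsets.

```bash
python3 -c "
import numpy as np
np.set_printoptions(precision=0,suppress=True,linewidth=150)
th=np.linspace(2.67,0,31);P=np.c_[140*np.cos(th)*.174,-140*np.cos(th)*.985,140*np.sin(th)]
for k in(0,10,20):print((P[k+1:k+11]-P[k]).round().astype(int).tolist())"
```

```text
[[1, -6, 11], [2, -13, 21], [4, -21, 31], [5, -30, 39], [7, -39, 47], [9, -49, 55], [11, -60, 61], [13, -71, 66], [15, -82, 70], [17, -94, 73]]
[[2, -12, 2], [4, -24, 3], [6, -37, 3], [9, -49, 2], [11, -61, -1], [13, -73, -4], [15, -84, -9], [17, -95, -14], [19, -106, -21], [20, -115, -28]]
[[2, -9, -8], [3, -18, -17], [4, -25, -27], [6, -32, -38], [7, -38, -49], [8, -42, -60], [8, -46, -72], [9, -49, -84], [9, -51, -96], [9, -51, -109]]
```

Request:
{"method": "servo_tool", "body": {
  "increments": [
    [1, -6, 11, 0, -1],
    [2, -13, 21, 0, -1],
    [4, -21, 31, 0, -1],
    [5, -30, 39, 0, -1],
    [7, -39, 47, 0, -1],
    [9, -49, 55, 0, -1],
    [11, -60, 61, 0, -1],
    [13, -71, 66, 0, -1],
    [15, -82, 70, 0, -1],
    [17, -94, 73, 0, -1],
    [17, -94, 73, 0, -1]
  ]
}}

```text
t: 4.78
tool_pos: [528.4, 130.9, 196.5]
tcp_rot: [0.996, 0.086, 0.0, 0.0]
force: [-3.3, 1.9, 13.5]
opening: 0.102
grip_force: 31.0
```

Request:
{"method": "servo_tool", "body": {
  "increments": [
    [2, -12, 4, 0, -1],
    [4, -24, 5, 0, -1],
    [6, -37, 5, 0, -1],
    [9, -49, 4, 0, -1],
    [11, -61, 1, 0, -1],
    [13, -73, -2, 0, -1],
    [15, -84, -7, 0, -1],
    [17, -95, -12, 0, -1],
    [19, -106, -19, 0, -1],
    [20, -115, -27, 0, -1],
    [20, -115, -27, 0, -1]
  ]
}}

```text
t: 5.7
tool_pos: [548.4, 15.8, 167.2]
tcp_rot: [0.996, 0.086, 0.0, 0.001]
force: [2.7, -5.5, 2.5]
opening: 0.101
grip_force: 30.8
```

Request:
{"method": "servo_tool", "body": {
  "increments": [
    [2, -10, -8, 0, -1],
    [3, -19, -17, 0, -1],
    [4, -26, -27, 0, -1],
    [6, -33, -38, 0, -1],
    [7, -39, -49, 0, -1],
    [8, -44, -60, 0, -1],
    [8, -48, -72, 0, -1],
    [9, -51, -84, 0, -1],
    [9, -53, -96, 0, -1],
    [9, -53, -104, 0, -1],
    [9, -53, -108, 0, -1],
    [9, -53, -108, 0, -1]
  ]
}}

```text
t: 6.7
tool_pos: [557.4, -31.0, 60.4]
tcp_rot: [0.996, 0.089, 0.001, -0.002]
force: [-1.9, 23.1, 18.9]
opening: 0.102
grip_force: 34.8
```

```bash
python3 -c "
from h import *
o=arm.observe();print(o['tool_pos'],o['force'])
t=snap('top','t2.png');s=snap('side','s2.png')
t=cv2.resize(cv2.imread('pics/t2.png')[200:330,200:360],None,fx=2.5,fy=2.5);s=cv2.resize(cv2.imread('pics/s2.png')[120:320,240:373],None,fx=3,fy=3)
c=np.zeros((600,800,3),np.uint8);c[:t.shape[0],:400]=t;c[:,401:800]=s;cv2.imwrite('pics/c2.png',c)"
```

```text
[557.44712485 -31.04930836  60.35191518] [-1.89856039 23.1174297  18.88304827]
```

View pics/c2.png

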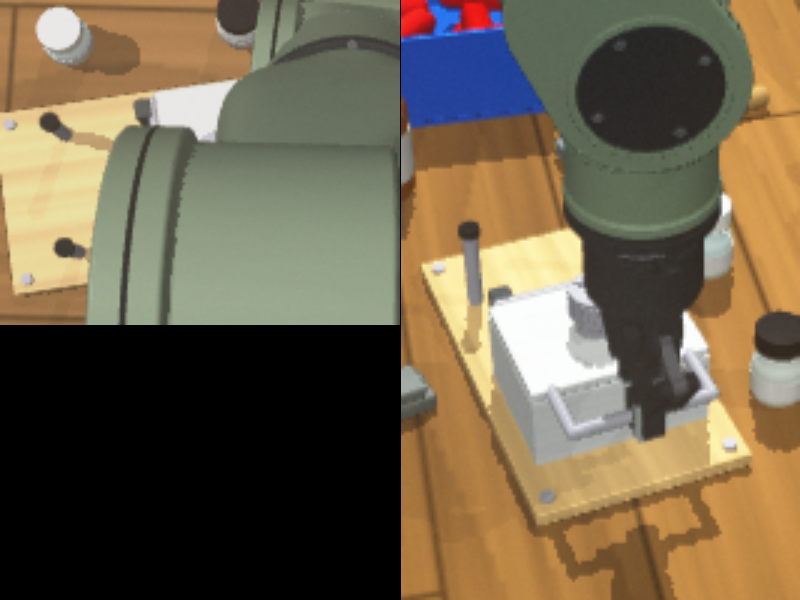

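The side view shows the lid shut on the box, the cap on top and the bar in the fingers; y at the grip implies a hinge y of about 107. I'll press gently to make sure it is shut, then release and retreat upward.

Request:
{"method": "servo_tool", "body": {
  "increments": [
    [0, 3, -2, 0, -1],
    [0, 3, -4, 0, -1],
    [0, 3, -4, 0, -1],
    [0, 3, -4, 0, -0.2],
    [0, 3, -3, 0, -0.2],
    [0, 3, 0, 0, -0.2],
    [0, 3, 0, 0, -0.2],
    [0, 3, 15, 0, -0.2],
    [0, 3, 40, 0, -0.2],
    [0, 3, 75, 0, -0.2],
    [0, 3, 110, 0, -0.2],
    [0, 3, 125, 0, -0.2]
  ]
}}

```text
t: 7.8
tool_pos: [557.8, -31.8, 189.0]
tcp_rot: [0.996, 0.087, 0.002, 0.0]
force: [0.5, -0.0, 1.0]
opening: 0.399
grip_force: 0.0
```

Request:
{"method": "servo_tool", "body": {
  "increments": [
    [0, -10, 15, 0.12, 1],
    [0, -40, 25, 0.24, 1],
    [0, -70, 25, 0.36, 1],
    [0, -100, 25, 0.48, 1],
    [0, -130, 25, 0.6, 1],
    [0, -160, 25, 0.72, 1],
    [0, -190, 25, 0.84, 1],
    [0, -220, 25, 0.96, 1],
    [0, -240, 25, 1.08, 1],
    [0, -240, 25, 1.2, 1],
    [0, -240, 25, 1.32, 1],
    [0, -240, 25, 1.44, 1]
  ]
}}

```text
t: 8.8
tool_pos: [556.6, -272.0, 209.9]
tcp_rot: [0.69, 0.724, -0.0, -0.0]
force: [-0.1, -1.1, -0.6]
opening: 0.999
grip_force: 0.0
```

```bash
python3 -c "
from h import *
o=arm.observe();print(o['tool_pos'],o['tcp_rot'],o['joint_positions'])
t=snap('top','t3.png');s=snap('side','s3.png')
t=cv2.resize(cv2.imread('pics/t3.png')[215:315,220:350],None,fx=3,fy=3);s=cv2.resize(cv2.imread('pics/s3.png')[180:315,240:373],None,fx=3,fy=3)
c=np.zeros((410,800,3),np.uint8);c[:t.shape[0],:390]=t;c[:405,400:799]=s;cv2.imwrite('pics/c3.png',c)"
```

```text
[ 556.64706885 -271.96648425  209.86498391] [ 6.89552952e-01  7.24235223e-01 -1.19511858e-04 -2.29513572e-04] [ 0.57423448  0.81915025 -0.37993888  1.33023281  0.31729883  1.05204339
  0.19552611]
```

View pics/c3.png

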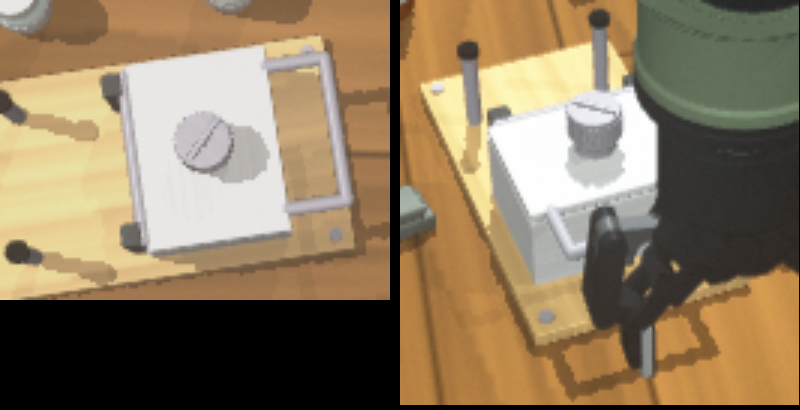

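The lid is flat and shut, with the handle and box aligned. The cap centre is at about crop (204,141), which is top (287.7,261.7), and side (304.7,215). The rib runs diagonally.

```bash
python3 -c "
from h import *
p=onz('top',(287.7,261.7),119.5);print(p,onz('side',(304.7,215),119.5),tri((287.7,261.7),(304.7,215)))
a=onz('top',(220+190/3,215+162/3),121);b=onz('top',(220+219/3,215+121/3),121);print('rib yaw',np.arctan2(*(b-a)[1::-1]),np.linalg.norm(a-b))"
```

```text
[538.10320554  55.65474418 119.5       ] [541.97173396  50.59410265 119.5       ] (array([540.75598527,  55.86226573, 114.82368827]), np.float64(4.0466061389471015))
rib yaw -0.5797198068536107 32.90361279869305
```

Request:
{"method": "servo_tool", "body": {
  "increments": [
    [-2, 28, 0, 0.12, 1],
    [-4, 58, 0, 0.24, 1],
    [-6, 88, 0, 0.36, 1],
    [-8, 118, 0, 0.48, 1],
    [-10, 148, 0, 0.6, 1],
    [-11, 178, 0, 0.72, 1],
    [-12, 208, 0, 0.84, 1],
    [-14, 238, 0, 0.96, 1],
    [-16, 268, 0, 1.08, 1],
    [-17, 298, 0, 1.2, 1],
    [-18, 328, 0, 1.32, 1],
    [-18, 328, -10, 1.44, 1]
  ]
}}

```text
t: 9.9
tool_pos: [538.8, 62.8, 201.7]
tcp_rot: [0.04, 0.999, 0.002, 0.001]
force: [0.8, 1.0, 0.3]
opening: 1.0
grip_force: 0.0
```

Request:
{"method": "servo_tool", "body": {
  "increments": [
    [0, 0, 0, 0.12, 1],
    [0, 0, 0, 0.24, 1],
    [0, 0, -5, 0.36, 1],
    [0, 0, -10, 0.48, 1],
    [0, 0, -15, 0.6, 1],
    [0, 0, -20, 0.72, 1],
    [0, 0, -25, 0.84, 1],
    [0, 0, -30, 0.96, 1],
    [0, 0, -30, 1.08, 1],
    [0, 0, -30, 1.2, 1],
    [0, 0, -30, 1.3, 1],
    [0, 0, -30, 1.3, 1]
  ]
}}

```text
t: 10.9
tool_pos: [538.7, 56.4, 169.8]
tcp_rot: [-0.57, 0.821, 0.0, -0.001]
force: [0.1, -0.7, 0.3]
opening: 0.999
grip_force: 0.0
```

```bash
python3 -c "
from h import *
o=arm.observe();print(o['tool_pos'],o['tcp_rot'],o['joint_positions'],o['force'])"
```

```text
[538.6819471   56.39740074 169.76688377] [-5.70388229e-01  8.21375006e-01  2.58415260e-04 -5.48398985e-04] [ 0.32823357  0.92089172 -1.03652237  1.67121242  0.88336064  1.08909066
  1.80153358] [ 0.131972   -0.6742084   0.31269902]
```

Request:
{"method": "servo_tool", "body": {
  "increments": [
    [0, 0, -25, 0, 1],
    [0, 0, -45, 0, 1],
    [0, 0, -60, 0, 1],
    [0, 0, -70, 0, 1],
    [0, 0, -77, 0, 1],
    [0, 0, -79, 0, 1],
    [0, 0, -79, 0, 1],
    [0, 0, -79, 0, -0.1],
    [0, 0, -79, 0, -0.5],
    [0, 0, -79, 0, -1],
    [0, 0, -79, 0, -1],
    [0, 0, -79, 0, -1]
  ],
  "newtons": 40
}}

```text
t: 11.9
tool_pos: [539.7, 56.4, 91.9]
tcp_rot: [-0.57, 0.822, -0.001, 0.001]
force: [2.3, -2.0, 7.4]
opening: 0.431
grip_force: 40.1
```

Request:
{"method": "servo_tool", "body": {
  "increments": [
    [0, 0, 0, 0, -1],
    [0, 0, 0, 0, -1],
    [0, 0, 0, 0, -1]
  ]
}}

```text
t: 12.15
tool_pos: [539.7, 56.4, 91.9]
tcp_rot: [-0.57, 0.822, -0.001, 0.001]
force: [4.0, -2.8, 6.5]
opening: 0.427
grip_force: 40.0
```

```bash
cat >> h.py <<'E'
def st():
    o=arm.observe();q=o['tcp_rot'];print('yaw %.3f'%(2*np.arctan2(q[1],q[0])),o['tool_pos'].round(1),'F',o['force'].round(1),'M',o['wrist_torque'].round(2),'j',o['joint_positions'].round(2),o['opening'],o['grip_force'],o['t'])
E
python3 -c "
from h import *
st()"
```

```text
yaw 4.354 [539.7  56.4  91.9] F [ 4.  -2.8  6.5] M [-0.47 -0.69  0.01] j [ 0.29  1.03 -0.95  1.74  1.02  0.96  1.69] 0.4266602579618019 40.038042068481445 12.15
```

The cap is gripped at 36 mm opening and well centred. Turning clockwise.

Request:
{"method": "servo_tool", "body": {
  "increments": [
    [0, 0, 0, -0.1, -1],
    [0, 0, 0, -0.2, -1],
    [0, 0, 0, -0.3, -1],
    [0, 0, 0, -0.4, -1],
    [0, 0, 0, -0.5, -1],
    [0, 0, 0, -0.6, -1],
    [0, 0, 0, -0.7, -1],
    [0, 0, -0.5, -0.8, -1],
    [0, 0, -0.5, -0.9, -1],
    [0, 0, -0.5, -1.0, -1],
    [0, 0, -0.5, -1.1, -1],
    [0, 0, -0.5, -1.2, -1]
  ],
  "newtons": 50
}}

```text
t: 13.15
tool_pos: [539.0, 57.5, 91.4]
tcp_rot: [-0.004, 1.0, 0.001, 0.0]
force: [-2.2, 4.3, 6.3]
opening: 0.426
grip_force: 50.2
```

```bash
python3 -c "
from h import *
st()"
```

```text
yaw 3.150 [539.   57.5  91.4] F [-2.2  4.3  6.3] M [1.03 0.63 0.08] j [ 0.18  0.94 -0.68  1.74  0.82  0.77  0.65] 0.4259767189472991 50.23864567279816 13.15
```

Request:
{"method": "servo_tool", "body": {
  "increments": [
    [0, 0, 0, -0.1, -1],
    [0, 0, 0, -0.2, -1],
    [0, 0, 0, -0.3, -1],
    [0, 0, -0.3, -0.4, -1],
    [0, 0, -0.3, -0.5, -1],
    [0, 0, -0.3, -0.6, -1],
    [0, 0, -0.3, -0.6, -1]
  ]
}}

```text
t: 13.73
tool_pos: [539.2, 58.2, 91.2]
tcp_rot: [0.292, 0.956, 0.001, 0.0]
force: [-1.5, 7.3, 5.0]
opening: 0.425
grip_force: 50.1
```

```bash
python3 -c "
from h import *
st()"
```

```text
yaw 2.549 [539.2  58.2  91.2] F [-1.5  7.3  5. ] M [ 1.49  0.29 -0.02] j [ 0.11  0.91 -0.53  1.75  0.68  0.68  0.18] 0.42546276593683585 50.065725445747375 13.7333
```

Request:
{"method": "servo_tool", "body": {
  "increments": [
    [0, 1, 0, -0.07, -1],
    [0, 1, 0, -0.14, -1],
    [0, 1, 0, -0.21, -1],
    [0, 1, -0.1, -0.28, -1],
    [0, 1, -0.1, -0.35, -1],
    [0, 1, -0.1, -0.35, -1]
  ]
}}

```text
t: 14.23
tool_pos: [539.5, 58.5, 91.0]
tcp_rot: [0.453, 0.891, 0.001, 0.0]
force: [1.4, 4.6, 4.4]
opening: 0.428
grip_force: 50.1
```

```bash
python3 -c "
from h import *
st()"
```

```text
yaw 2.201 [539.5  58.5  91. ] F [1.4 4.6 4.4] M [ 1.   -0.32 -0.04] j [ 0.06  0.89 -0.43  1.75  0.58  0.63 -0.08] 0.4276523613561001 50.07664203643799 14.2333
```

Request:
{"method": "servo_tool", "body": {
  "increments": [
    [0, 0, 0, -0.07, -1],
    [0, 0, 0, -0.14, -1],
    [0, 0, 0, -0.21, -1],
    [0, 0, -0.1, -0.28, -1],
    [0, 0, -0.1, -0.28, -1]
  ]
}}

```text
t: 14.65
tool_pos: [539.7, 58.7, 90.9]
tcp_rot: [0.572, 0.82, 0.001, 0.001]
force: [3.1, 4.6, 5.1]
opening: 0.426
grip_force: 50.1
```

```bash
python3 -c "
from h import *
st()"
```

```text
yaw 1.923 [539.7  58.7  90.9] F [3.1 4.6 5.1] M [ 0.97 -0.75  0.67] j [ 0.02  0.88 -0.36  1.75  0.5   0.6  -0.28] 0.4263628725557403 50.070340633392334 14.65
```

The moment about z has jumped to 0.67 N m after 2.2 to 2.4 rad, so the cap is bottomed and may have slipped a little in the fingers. I'll back off a bit with a firmer grip and approach again in fine steps to find the exact stop.

Request:
{"method": "servo_tool", "body": {
  "increments": [
    [0, 0, 0, 0.1, -1],
    [0, 0, 0, 0.2, -1],
    [0, 0, 0, 0.2, -1],
    [0, 0, 0, 0.14, -1],
    [0, 0, 0, 0.1, -1],
    [0, 0, 0, 0.1, -1]
  ],
  "newtons": 90
}}

```text
t: 15.15
tool_pos: [539.7, 58.7, 91.0]
tcp_rot: [0.53, 0.848, 0.001, 0.0]
force: [2.0, 5.3, 8.3]
opening: 0.413
grip_force: 88.9
```

```bash
python3 -c "
from h import *
st()"
```

```text
yaw 2.024 [539.7  58.7  91. ] F [2.  5.3 8.3] M [ 1.02 -0.41 -0.02] j [ 0.04  0.88 -0.39  1.75  0.53  0.61 -0.21] 0.4127275641620303 88.90689611434937 15.15
```

Request:
{"method": "servo_tool", "body": {
  "increments": [
    [0, 0, 0, -0.03, -1],
    [0, 0, 0, -0.03, -1]
  ]
}}

```text
t: 15.32
tool_pos: [539.7, 58.7, 91.0]
tcp_rot: [0.542, 0.84, 0.001, 0.0]
force: [2.8, 5.4, 8.3]
opening: 0.415
grip_force: 88.9
```

```bash
python3 -c "
from h import *
st()"
```

```text
yaw 1.995 [539.7  58.7  91. ] F [2.8 5.4 8.3] M [ 1.12 -0.41 -0.09] j [ 0.03  0.88 -0.38  1.75  0.52  0.61 -0.23] 0.41490919272353105 88.91086220741272 15.3167
```

Request:
{"method": "servo_tool", "body": {
  "increments": [
    [0, 0, 0, -0.03, -1],
    [0, 0, 0, -0.03, -1]
  ]
}}

```text
t: 15.48
tool_pos: [539.7, 58.7, 91.0]
tcp_rot: [0.555, 0.832, 0.001, 0.0]
force: [2.6, 4.9, 7.3]
opening: 0.416
grip_force: 88.9
```

```bash
python3 -c "
from h import *
st()"
```

```text
yaw 1.965 [539.7  58.7  91. ] F [2.6 4.9 7.3] M [ 1.09 -0.58 -0.  ] j [ 0.03  0.88 -0.37  1.75  0.51  0.61 -0.25] 0.4159368946412821 88.9114773273468 15.4833
```

Request:
{"method": "servo_tool", "body": {
  "increments": [
    [0, 0, 0, -0.03, -1],
    [0, 0, 0, -0.03, -1]
  ]
}}

```text
t: 15.65
tool_pos: [539.8, 58.7, 91.0]
tcp_rot: [0.567, 0.824, 0.001, 0.0]
force: [3.2, 5.4, 7.5]
opening: 0.417
grip_force: 88.9
```

```bash
python3 -c "
from h import *
st()"
```

```text
yaw 1.936 [539.8  58.7  91. ] F [3.2 5.4 7.5] M [ 1.08 -0.59  0.42] j [ 0.02  0.88 -0.36  1.75  0.5   0.6  -0.27] 0.4170941499319619 88.88707995414734 15.65
```

Request:
{"method": "servo_tool", "body": {
  "increments": [
    [0, 0, 0, -0.02, -1],
    [0, 0, 0, -0.02, -1]
  ]
}}

```text
t: 15.82
tool_pos: [539.8, 58.7, 91.0]
tcp_rot: [0.575, 0.818, 0.001, 0.0]
force: [3.2, 4.8, 8.0]
opening: 0.415
grip_force: 88.9
```

```bash
python3 -c "
from h import *
st()"
```

```text
yaw 1.917 [539.8  58.7  91. ] F [3.2 4.8 8. ] M [ 1.03 -0.61  0.78] j [ 0.02  0.88 -0.36  1.75  0.5   0.6  -0.29] 0.4154480972893188 88.88979434967041 15.8167
```

This is a hard stop: the moment climbs steeply, with onset at tool yaw of about 1.955. For the quarter turn back I'll go to yaw 3.525, a twist of +1.61.

Request:
{"method": "servo_tool", "body": {
  "increments": [
    [0, 0, 0, 0.09, -1],
    [0, 0, 0, 0.18, -1],
    [0, 0, 0, 0.27, -1],
    [0, 0, 0.2, 0.36, -1],
    [0, 0, 0.2, 0.45, -1],
    [0, 0, 0.2, 0.54, -1],
    [0, 0, 0.3, 0.63, -1],
    [0, 0, 0.3, 0.72, -1],
    [0, 0, 0.4, 0.81, -1],
    [0, 0, 0.4, 0.9, -1],
    [0, 0, 0.4, 0.99, -1],
    [0, 0, 0.4, 1.08, -1]
  ]
}}

```text
t: 16.82
tool_pos: [539.0, 57.8, 91.3]
tcp_rot: [0.07, 0.998, 0.0, 0.0]
force: [-3.8, -0.4, 11.9]
opening: 0.417
grip_force: 89.3
```

Request:
{"method": "servo_tool", "body": {
  "increments": [
    [0, 0, 0, 0.09, -1],
    [0, 0, 0.1, 0.18, -1],
    [0, 0, 0.1, 0.27, -1],
    [0, 0, 0.2, 0.36, -1],
    [0, 0, 0.3, 0.44, -1],
    [0, 0, 0.3, 0.5, -1],
    [0, 0, 0.3, 0.53, -1],
    [0, 0, 0.3, 0.53, -1],
    [0, 0, 0.3, 0.53, -1],
    [0, 0, 0.3, 0.53, -1]
  ]
}}

```text
t: 17.65
tool_pos: [539.0, 57.1, 91.5]
tcp_rot: [-0.191, 0.982, -0.0, 0.0]
force: [-2.0, -3.5, 12.2]
opening: 0.409
grip_force: 89.4
```

```bash
python3 -c "
from h import *
st()
snap('side','s4.png');s=cv2.resize(cv2.imread('pics/s4.png')[160:330,220:400],None,fx=3,fy=3);cv2.imwrite('pics/c4.png',s)"
```

```text
yaw 3.526 [539.   57.1  91.5] F [-2.  -3.5 12.2] M [-0.6   0.58  0.12] j [ 0.22  0.97 -0.78  1.74  0.9   0.83  0.96] 0.4086223518225163 89.44295525550842 17.65
```

View pics/c4.png

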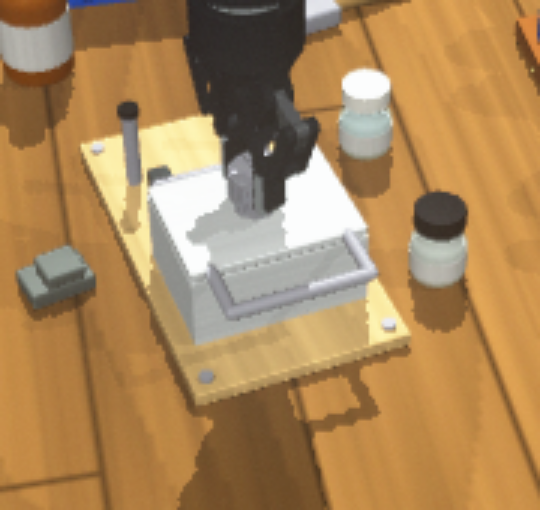

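The lid is shut, the cap is in the fingers a quarter turn off its stop, and the bystanders are untouched. Handing in.

```bash
python3 -c "
from h import *
print(arm.hand_in())"
```

```text
the job is handed in; nothing more can be done
None
```

The job is handed in: I flipped the lid shut, screwed the cap down to its hard stop and backed it off 1.57 rad (by tool yaw). The gripper still holds the cap, and nothing else was disturbed as far as the last side view shows. It finished at about 18 s of the 59 s allowed.

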